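Tip the slide case down on the shaker and swing its retaining bar over it

TASK

Without gripping or lifting anything, push the white slide case that stands on end on the bench shaker so that it tips over towards the wire retaining bar and lies flat on the platform. Then push the hinged bar over until it lies down on the case. Leave everything else on the bench as it is.

Things in the scene. Friction and masses are not known exactly. Their poses are not given: they have to be found in the camera images.
- shaker: Fixed, switched-off bench shaker: white housing (x 150, y 250 mm) under an aluminium platform (x 104, y 282 mm). Origin: centre of its underside, on the bench. z up; y runs along the platform from the end where the case stands (-y) to the end with the hinged bar (+y). Rubber mat 60 mm above the bench, 92 x 270 mm, inside a rim 8 mm higher. Two hinge posts at x +-55, y +120 mm, 114 mm high.
- case: Closed white plastic slide case, 80 (x) x 40 (y) x 150 mm (z), 0.25 to 0.5 kg. Stands on end on the mat near the shaker's -y end, axes within 0.1 rad of the shaker's. Origin: centre of its lower end face (60 mm above the bench at the start); z along its length, up at the start. Its +y broad face looks to the bar and becomes the underside. Once tipped about 15 degrees it falls by itself.
- case_mid (a point): Centre of the slide case, on its axis 75 mm from the origin end.
- case_foot (a point): Middle of the slide case's lower edge on the bar's side (case frame x 0, y +20 mm, z 0): the edge about which it tips; it stays down on the mat.
- bail (a joint): Angle (rad) of the retaining bar, a U of 8 mm smooth steel wire: two arms 124 mm apart and a crossbar. 0: arms straight up; negative: leaning out past the shaker's +y end; positive: over the platform; 1.57: level, crossbar on the lying case (top 100 mm above bench). Starts at -0.42 to -0.12; stops at -0.75 and 1.75. The hinge is slightly stiff (under 1 N at the bar): stays where left, but falls on by itself beyond about 0.55.
- bail_bar (a point): Middle of the crossbar's centre line, parallel to the shaker's x axis. The hinge axis lies in the shaker's frame at y = 120, z = 104 mm, the bar 90 mm from it: bar at y = 120 - 90 sin(angle), z = 104 + 90 cos(angle) mm.
- coral: Bystander: white lumpy coral piece, about 75 x 55 x 55 mm. Origin: centre of its underside.
- dish: Bystander: clear round dish, 86 mm wide, 18 mm high. Origin: centre of its underside.
- jar: Bystander: small glass jar with lid, 44 mm wide, 65 mm high. Origin: centre of its underside.
- carton: Bystander: small brown carton, 60 x 35 mm, 85 mm high, standing on the bench. Origin: centre of its underside.
- bottle_a: Bystander: wash bottle, 64 mm wide, about 180 mm high with its spout. Origin: centre of its underside.
- bottle_b: Bystander: wash bottle, 64 mm wide, about 150 mm high with its spout. Origin: centre of its underside.
- timer: Bystander: flat white timer, 80 x 35 x 22 mm. Origin: centre of its underside.
Not all that is in view belongs to the job. Leave any black or red look-alike of the case alone.

How it is judged:
By the outcome, as a careful person would: the job done as asked, in the order asked, and still so for the second after the job is handed in, with the robot touching nothing.
It also fails if it takes over 45 s, if anything falls off the work surface, if the arm or the gripper's body presses on something with over 40 N, if the wrist force passes 120 N, or if a joint passes its speed limit or range.

ROBOT

A 6-joint arm with a two-finger parallel gripper is mounted at the origin on the work surface. World frame = base frame: x ahead of the robot, y to its left, z up, the work surface at z = 0. Lengths are in mm, angles in rad, forces in N, time in s.
With the tool pointing down it reaches from about 425 to 950 mm from the base axis. Payload 14.7 kg.
Tool frame: the origin (TCP) lies on the centre line of the jaws, within the pads' length; the fingertips stand 19 mm ahead of it and the grasp point (between the pads) is the TCP (arm.finger_overhang is the distance from the TCP to the fingertips, in mm); z points along the fingers, y is the direction in which the jaws open and shut (so a half turn about z gives the same grasp; the last joint's range is limited). The gripper opens to 85 mm and grips with 20 to 120 N. Pads are 22 mm wide; open, the fingers measure 114 mm over their backs; the gripper's body (76 mm by 85 mm) begins 54 mm behind the grasp point. The pads swing forward as they close: fully open they stand 13 mm farther back than shut.
Start: joints at [1.141, 0.48, 1.596, -0, 1.065, -0.047], TCP at [242.763, 602.958, 250.297] pointing down, gripper open.
Joint ranges: [-2.75, 2.75], [-0.82, 2.05], [0.23, 2.67], [-1.56, 4.7], [0.09, 2.69], [-2.92, 2.92]. Speed limits (rad/s): [1.89, 1.89, 2.39, 3.01, 3.01, 3.01].

INTERFACE

Orientations are given as a 3x3 rotation matrix whose columns are the frame's x, y, z axes.
In Python, from cell import readout, eyes, arm, spotter gives the robot as it stands. The module is installed in compiled form; this text tells all that it offers.
- The arm moves only by the tool servo_tool, never from a script. Its argument "increments" is a list of rows, each an object with "dp": the shift along the tool's x, y, z in mm, a list of three; "rot": the turn, a rotation vector about the tool's x, y, z in rad, a list of three; "jaw": the gripper's target within -1 to 1 (shut at 1, half-way at 0, fully open at -1). In form: [{"dp": [dx, dy, dz], "rot": [wx, wy, wz], "jaw": jaw}, ...]. A call has exactly 8 rows; each row shifts and turns the commanded pose from where the row before left it, along the tool's axes as they then stand; what a row does not reach is not made up. A row lasts 1/12 s, in which the tool goes at most 41.7 mm and 7.16 degrees, less where a joint would pass 70% of its speed; a pose out of reach is approached as far as the arm can. A call is refused whole if a number of a shift passes 41.7 or a number of a turn 0.125, either way. A call with a gripper value outside its range is refused whole. The fingers move at their own pace and stop on an object; "squeeze" is the grip in N (left out, the last holds). Time passes only in rows, so rows that do not move let the fingers close, or fill a call up. It gives the time, the measured TCP pose, the force and the opening at its end, in the units of the state.
- readout.read_state(): the state, without advancing time (a new reading comes with each control period).
- eyes.camera(name): name is "side" or "top" or "wrist"; returns a dict with "color" (384x512x3 uint8, red, green, blue), "fx", "fy", "cx", "cy" (pixels), "D" ([k1, k2, p1, p2, k3] as OpenCV has them; the pictures are not rectified), "origin" and "orientation" of the camera in the world; the wrist camera has in their place "mount" (4x4, takes a point from camera to tool coordinates, whose origin is the TCP and whose axes are the flange's). Camera axes: x right, y down, z forward; pixel columns grow to the right and rows downward; lengths in mm; the calibration is good to about 2 mm. A picture is of the moment at which its call begins: read the wrist's pose just before it. There is no depth.
- arm.close_job(): hands the job in, once; it reports no verdict.
Trained networks look in the newest picture that a camera, given by its name, has taken for a name from the list of things; names that differ only in an ending like _2 or _b are one class to them, and where a whole thing is asked for, a point or a joint stands for the part that bears it (a point fixed in the world has none). Each returns a list of dicts, best first, with "conf" (0 to 1); they miss things now and then, are a little off and sometimes report something else, mostly with a low value. They report only what shows in the picture. A call takes as long as a camera call. They do not tell look-alikes from the thing itself.
- spotter.look_for(camera, query): "box" ([centre column, centre row, width, height] in pixels, round what is visible of it).
- spotter.regions_of(camera, query): "mask" (384x512 bool, what is visible of it) and "box" ([centre column, centre row, width, height] in pixels, round what is visible of it).
- spotter.landmark_of(camera, query): "pixel" ([row, column] in pixels: a listed point, or the origin of a listed thing).
The state is a dict: "t": time; "joint_pos": joint angles; "qvel": joint speeds; "joint_torque": joint torques, N m; "eef_pos": TCP position; "orientation": TCP orientation; "ft_force": force on the tool from outside, world axes, zero at the start; "wrist_torque": the same for the moment, N m; "finger_gap": finger opening in mm.
Only numpy, scipy, OpenCV 4.12 (cv2) and the standard library are available. Lean on these libraries where they do the work, as an engineer would, in place of code of your own. Each camera call takes 0.05 s, during which the arm holds its last target.

## Working session

There is one attempt and no reset: what is moved stays moved. The work goes in short steps, Python scripts to look and compute and a tool call to move; the robot and the scene stay as the last step left them, time stands still between calls to the robot, and variables do not carry over. Pictures are saved under pics/ and viewed, and the job is handed in when it is done.

Besides the shell and the picture viewer there is one more tool, called after "Request:" by a JSON object that holds its "fn" and its "kwargs", one argument or row to a line. servo_tool: Moves the arm, as the interface text tells. Its arguments: {"type":"object","properties":{"increments":{"type":"array","items":{"type":"object","properties":{"dp":{"type":"array","items":{"type":"number"}},"rot":{"type":"array","items":{"type":"number"}},"jaw":{"type":"number"}}}},"squeeze":{"type":"number"}},"required":["increments"]}

```bash
mkdir -p pics
python3 - <<'E'
from cell import readout, eyes, arm, spotter
import cv2, numpy as np
s=readout.read_state(); print({k:np.round(v,3).tolist() for k,v in s.items()})
for n in ("side","top","wrist"):
    c=eyes.camera(n)
    cv2.imwrite(f"pics/{n}0.png",c["color"][:,:,::-1])
    print(n,{k:np.round(v,3).tolist() for k,v in c.items() if k!="color"})
    for q in ("case_mid","case_foot","bail_bar","shaker","case"):
        print(q,[(np.round(d["pixel"],1).tolist(),round(d["conf"],2)) for d in spotter.landmark_of(n,q)][:3])
E
```

```text
{'t': 0.0, 'joint_pos': [1.141, 0.481, 1.597, -0.0, 1.065, -0.047], 'qvel': [0.001, 0.0, 0.0, 0.0, 0.001, 0.001], 'joint_torque': [-0.0, -95.066, -43.017, -0.0, 0.012, 0.0], 'eef_pos': [242.6, 602.612, 249.661], 'orientation': [[-0.928, 0.373, -0.001], [0.373, 0.928, -0.001], [0.0, -0.001, -1.0]], 'ft_force': [0.396, 0.049, 0.12], 'wrist_torque': [0.016, -0.013, 0.023], 'finger_gap': 85.338}
side {'fx': 479.804, 'fy': 479.804, 'cx': 256.06, 'cy': 189.81, 'D': [-0.114, 0.0, 0.0, 0.0, 0.0], 'origin': [145.872, -1089.791, 1052.688], 'orientation': [[0.922, -0.235, 0.307], [-0.387, -0.574, 0.722], [0.007, -0.785, -0.62]]}
case_mid [([254.3, 290.7], 0.94), ([204.6, 265.6], 0.85), ([232.9, 337.8], 0.83)]
case_foot [([278.0, 285.9], 0.93), ([307.5, 227.1], 0.81), ([250.4, 337.1], 0.67)]
bail_bar [([169.1, 203.9], 0.72)]
shaker [([226.7, 239.2], 0.56), ([205.2, 267.7], 0.34)]
case [([272.1, 284.2], 0.97), ([224.9, 265.1], 0.94), ([300.5, 233.6], 0.87)]
top {'fx': 463.677, 'fy': 463.677, 'cx': 257.221, 'cy': 184.729, 'D': [-0.185, 0.0, 0.0, 0.0, 0.0], 'origin': [314.512, 7.511, 1416.64], 'orientation': [[0.026, -0.98, 0.196], [-1.0, -0.027, -0.0], [0.006, -0.196, -0.981]]}
case_mid [([242.2, 362.4], 0.89), ([187.6, 345.6], 0.85), ([180.4, 303.8], 0.84)]
case_foot [([131.6, 335.4], 0.94), ([247.3, 359.3], 0.88), ([187.0, 291.7], 0.73)]
bail_bar [([216.6, 226.0], 0.5)]
shaker [([202.6, 267.8], 0.7)]
case [([186.7, 339.6], 0.9), ([184.4, 299.2], 0.76), ([132.4, 330.5], 0.72)]
wrist {'fx': 277.378, 'fy': 277.378, 'cx': 256.186, 'cy': 184.847, 'D': [-0.011, 0.0, 0.0, 0.0, 0.0], 'mount': [[-0.0, -0.954, -0.3, 76.003], [1.0, 0.0, -0.001, 1.099], [0.001, -0.3, 0.954, -123.636], [0.0, 0.0, 0.0, 1.0]]}
case_mid []
case_foot []
bail_bar []
shaker []
case []
```

View pics/side0.png

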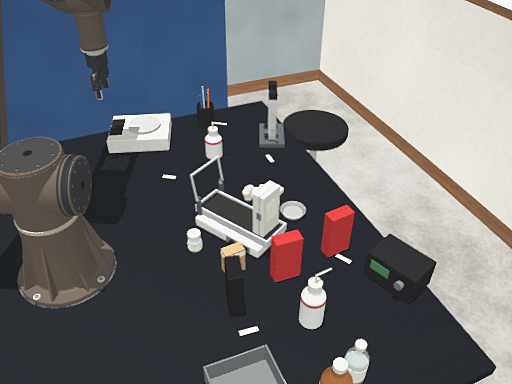

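View pics/top0.png

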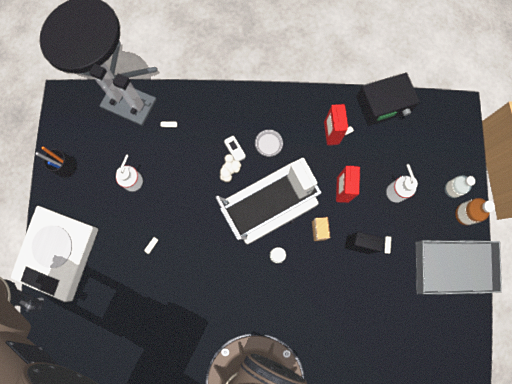

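```bash
cat > h.py <<'E'
import cv2, numpy as np
from cell import readout, eyes, arm, spotter
def P(c,X):
    R=np.array(c["orientation"]);o=np.array(c["origin"])
    K=np.array([[c["fx"],0,c["cx"]],[0,c["fy"],c["cy"]],[0,0,1]])
    rv=cv2.Rodrigues(R.T)[0]
    return cv2.projectPoints(np.array(X,float).reshape(-1,1,3),rv,-R.T@o,K,np.array(c["D"],float))[0][:,0]
def ray(c,uv):
    K=np.array([[c["fx"],0,c["cx"]],[0,c["fy"],c["cy"]],[0,0,1]])
    p=cv2.undistortPoints(np.array([[uv]],float),K,np.array(c["D"],float))[0,0]
    d=np.array(c["orientation"])@np.array([p[0],p[1],1]); return np.array(c["origin"]),d/np.linalg.norm(d)
def atz(c,uv,z):
    o,d=ray(c,uv); return o+d*(z-o[2])/d[2]
def tri(rs):
    A=sum(np.eye(3)-np.outer(d,d) for o,d in rs);b=sum((np.eye(3)-np.outer(d,d))@o for o,d in rs)
    X=np.linalg.solve(A,b); return X,[np.linalg.norm((np.eye(3)-np.outer(d,d))@(X-o)) for o,d in rs]
def crop(c,x0,y0,x1,y1,name,k):
    im=cv2.resize(c["color"][y0:y1,x0:x1,::-1],None,fx=k,fy=k,interpolation=cv2.INTER_CUBIC); cv2.imwrite(name,im)
E
python3 - <<'E'
from h import *
s=eyes.camera("side");
S={q:spotter.landmark_of("side",q) for q in ("case","case_mid","case_foot","bail_bar","shaker")}
t=eyes.camera("top")
T={q:spotter.landmark_of("top",q) for q in ("case","case_mid","case_foot","bail_bar","shaker")}
for q in S:
  for a in S[q]:
    for b in T[q]:
      X,e=tri([ray(s,a["pixel"][::-1]),ray(t,b["pixel"][::-1])])
      if max(e)<8: print(q,np.round(X,1),np.round(e,1),a["pixel"],b["pixel"])
crop(s,180,140,360,275,"pics/s1.png",4)
crop(t,210,90,360,250,"pics/t1.png",3.75)
E
```

```text
case [ 590.5 -110.3   63.9] [3.7 3.7] [226.1, 262.9] [182.7, 296.9]
case [ 420.  -308.1   13.8] [0.4 0.4] [301.2, 235.3] [243.8, 359.0]
case [ 644.4 -131.2 -143.6] [7.3 7.3] [271.0, 282.5] [182.7, 296.9]
case [ 592.4 -253.     7.7] [4.2 4.2] [271.0, 282.5] [186.8, 340.9]
case [ 770.5 -233.5    0. ] [2.9 2.9] [251.4, 332.7] [133.1, 333.7]
case_mid [ 420.9 -308.9   79.6] [0.1 0.1] [285.5, 235.0] [241.7, 364.3]
case_mid [ 589.4 -258.5   73.5] [2.3 2.3] [256.2, 285.6] [185.7, 346.2]
case_foot [ 579.9 -101.9   78.2] [1.8 1.8] [221.3, 260.4] [187.0, 294.0]
case_foot [ 404.7 -307.3   -1.5] [3.1 3.1] [306.5, 228.8] [248.0, 357.9]
case_foot [ 781.8 -246.9   -6.1] [1.1 1.1] [254.5, 338.4] [131.0, 337.3]
case_foot [ 594.9 -278.5    9.9] [5.4 5.4] [276.5, 286.7] [185.7, 349.2]
case_foot [ 384.7 -218.   406.4] [3.8 3.8] [168.1, 204.9] [248.0, 357.9]
bail_bar [473.6  93.7 171.9] [6.3 6.3] [169.5, 202.5] [214.1, 224.8]
shaker [539.8 -35.7  22.1] [0.3 0.3] [224.9, 239.7] [202.2, 270.8]
```

View pics/s1.png

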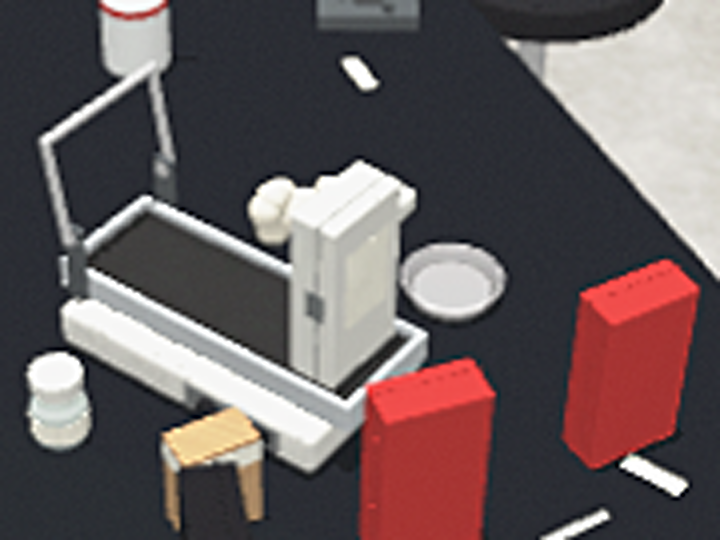

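View pics/t1.png

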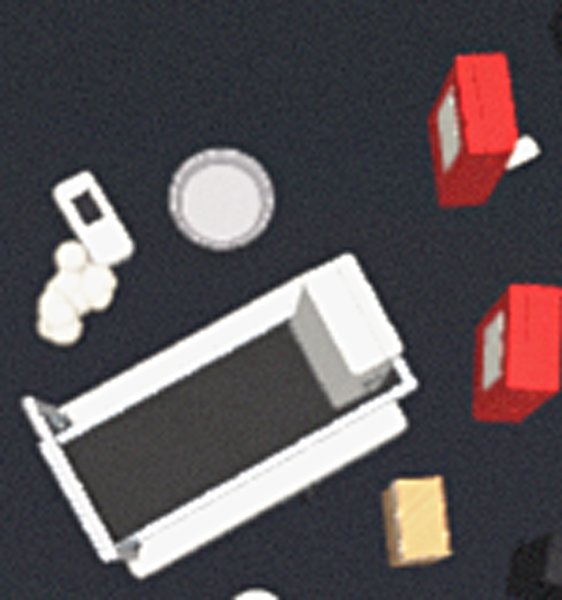

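```bash
cat > fit.py <<'E'
from h import *
from scipy.optimize import least_squares
s=eyes.camera("side");t=eyes.camera("top")
sc=lambda a,b:(a/4+180-.375,b/4+140-.375); tc=lambda a,b:(a/3.75+210-.37,b/3.75+90-.37)
rim=[(52,-141,68),(-52,-141,68),(52,141,68)]
obsS=[("r",(52,-141,68),sc(428,335)),("r",(-52,-141,68),sc(350,405)),("r",(52,141,68),sc(148,198)),
("b",(-62,),sc(45,140)),("b",(62,),sc(155,68)),
("c",(-40,-20,150),sc(328,237)),("c",(40,-20,150),sc(400,190)),("c",(40,20,150),sc(362,160)),("c",(-40,20,150),sc(290,210)),("c",(-40,-20,0),sc(332,388))]
obsT=[("r",(-52,-141,68),tc(417,382)),("b",(-62,),tc(108,558)),("b",(62,),tc(28,400)),
("c",(40,-20,150),tc(350,254)),("c",(-40,-20,150),tc(404,350)),("c",(-40,20,150),tc(350,375)),("c",(40,20,150),tc(301,285)),("c",(-40,20,0),tc(337,409))]
def Rz(a): return np.array([[np.cos(a),-np.sin(a),0],[np.sin(a),np.cos(a),0],[0,0,1]])
def world(p,k,X):
    if k=="c": X=Rz(p[6])@np.array(X)+[p[4],p[5],60]
    if k=="b": X=np.array([X[0],120-90*np.sin(p[3]),104+90*np.cos(p[3])])
    return Rz(p[2])@np.array(X)+[p[0],p[1],0]
def res(p):
    r=[]
    for c,obs in((s,obsS),(t,obsT)):
        X=[world(p,k,x) for k,x,_ in obs]; r.append(P(c,X)-np.array([o[2] for o in obs]))
    return np.concatenate(r)
f=least_squares(lambda p:res(p).ravel(),[540,-30,.46,-.3,0,-95,0],loss="soft_l1")
p=f.x
print(np.round(p,3)); print(np.round(res(p),1).tolist())
np.save("p.npy",p)
if __name__=="__main__":
  def box(a): return [(x*a[0],y*a[1],z) for z in a[2] for x,y in((-1,-1),(1,-1),(1,1),(-1,1))]
  for c,nm,(x0,y0,x1,y1),k in((s,"fs",(180,140,360,275),4),(t,"ft",(210,90,360,250),3.75)):
    im=cv2.resize(c["color"][y0:y1,x0:x1,::-1],None,fx=k,fy=k,interpolation=cv2.INTER_CUBIC)
    L=[]
    def addbox(kind,B):
        for i in range(4):
            L.append((kind,B[i],B[(i+1)%4]));L.append((kind,B[i],B[i+4]));L.append((kind,B[4+i],B[4+(i+1)%4]))
    addbox("c",box((40,20,(0,150))));addbox("r",box((52,141,(60,68))));
    L.append(("b",(-62,),(62,)))
    for kd,a,b in L:
        uv=P(c,[world(p,kd,a),world(p,kd,b)]); uv=(uv+.375-[x0,y0])*k
        cv2.line(im,*[tuple(int(v) for v in q) for q in uv],{"c":(0,0,255),"r":(0,255,0),"b":(255,0,255)}[kd],1)
    cv2.imwrite(f"pics/{nm}.png",im)
  for q in("case","case_mid","bail_bar"): pass
  for n,k,X in(("case","c",(0,0,0)),("mid","c",(0,0,75)),("top back","c",(0,-20,150)),("bar","b",(0,)),("ymin end","r",(0,-141,68))): print(n,np.round(world(p,k,X),1))
E
python3 fit.py
```

```text
[ 5.41437e+02 -3.48390e+01  5.32000e-01 -1.96000e-01  1.29700e+00
 -9.48020e+01 -4.60000e-02]
[[0.3, -0.3], [-0.2, 1.4], [-0.3, -0.6], [-0.1, 0.5], [-0.9, -0.0], [0.8, -0.1], [0.3, -1.9], [-1.2, 0.2], [-0.8, 0.9], [-0.9, 1.2], [0.1, 0.2], [0.3, -1.8], [-0.5, -0.2], [0.2, -0.4], [-0.3, 0.0], [0.8, -0.1], [0.2, -2.3], [-1.0, 0.2]]
case [ 590.7 -115.9   60. ]
mid [ 590.7 -115.9  135. ]
top back [ 600.  -133.6  210. ]
bar [471.7  83.6 192.3]
ymin end [ 613.  -156.3   68. ]
```

View pics/fs.png

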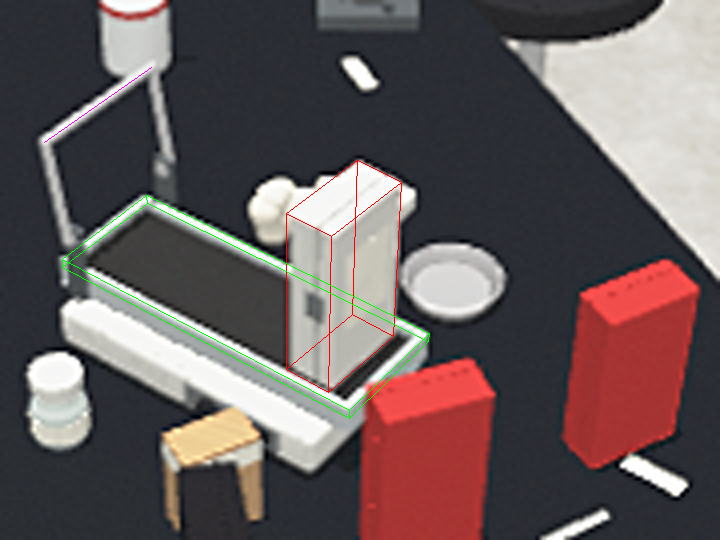

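View pics/ft.png

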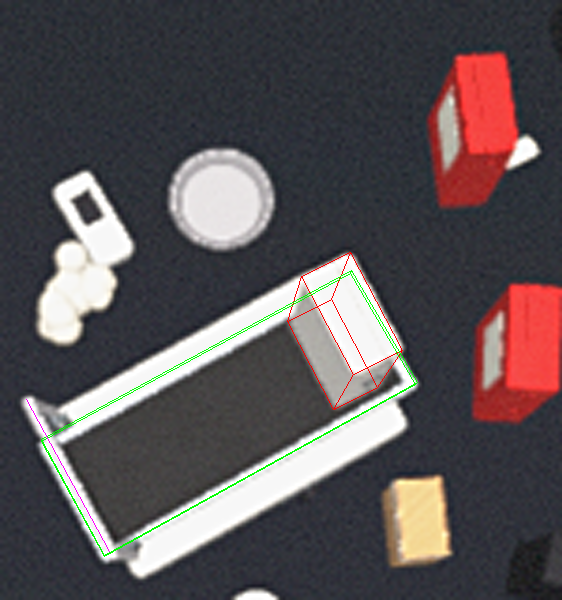

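Request:
{"fn": "servo_tool", "kwargs": {
  "increments": [
    {"dp": [0, 0, -5], "rot": [0, 0, 0.082], "jaw": 0},
    {"dp": [0, 0, -5], "rot": [0, 0, 0.082], "jaw": 0},
    {"dp": [0, 0, -5], "rot": [0, 0, 0.082], "jaw": 0},
    {"dp": [0, 0, -5], "rot": [0, 0, 0.082], "jaw": 0},
    {"dp": [0, 0, -5], "rot": [0, 0, 0.082], "jaw": 0},
    {"dp": [0, 0, -5], "rot": [0, 0, 0.082], "jaw": 0},
    {"dp": [0, 0, -5], "rot": [0, 0, 0.082], "jaw": 0},
    {"dp": [0, 0, -5], "rot": [0, 0, 0.082], "jaw": 0}
  ]
}}

```text
t: 2.27
eef_pos: [242.8, 602.9, 290.5]
orientation: [[-0.504, 0.864, -0.0], [0.864, 0.504, -0.0], [-0.0, -0.0, -1.0]]
ft_force: [0.9, -0.3, 0.6]
finger_gap: 42.9
```

Request:
{"fn": "servo_tool", "kwargs": {
  "increments": [
    {"dp": [-15, -1, 0], "rot": [0, 0, 0], "jaw": 0},
    {"dp": [-25, -2, 0], "rot": [0, 0, 0], "jaw": 0},
    {"dp": [-30, -2, 0], "rot": [0, 0, 0], "jaw": 0},
    {"dp": [-30, -2, 0], "rot": [0, 0, 0], "jaw": 0},
    {"dp": [-30, -2, 0], "rot": [0, 0, 0], "jaw": 0},
    {"dp": [-30, -3, 0], "rot": [0, 0, 0], "jaw": 0},
    {"dp": [-30, -3, 0], "rot": [0, 0, 0], "jaw": 0},
    {"dp": [-30, -3, 0], "rot": [0, 0, 0], "jaw": 0}
  ]
}}

```text
t: 2.93
eef_pos: [339.2, 402.3, 290.2]
orientation: [[-0.509, 0.861, 0.0], [0.861, 0.509, -0.0], [-0.0, 0.0, -1.0]]
ft_force: [0.2, 0.8, -0.2]
finger_gap: 42.9
```

Request:
{"fn": "servo_tool", "kwargs": {
  "increments": [
    {"dp": [-35, -3, 0], "rot": [0, 0, 0], "jaw": 0},
    {"dp": [-35, -3, 0], "rot": [0, 0, 0], "jaw": 0},
    {"dp": [-35, -3, 0], "rot": [0, 0, 0], "jaw": 0},
    {"dp": [-35, -3, 0], "rot": [0, 0, 0], "jaw": 0},
    {"dp": [-35, -3, 0], "rot": [0, 0, 0], "jaw": 0},
    {"dp": [-35, -3, 0], "rot": [0, 0, 0], "jaw": 0},
    {"dp": [-35, -3, 0], "rot": [0, 0, 0], "jaw": 0},
    {"dp": [-35, -3, 0], "rot": [0, 0, 0], "jaw": 0}
  ]
}}

```text
t: 3.6
eef_pos: [460.3, 148.6, 290.3]
orientation: [[-0.509, 0.861, 0.0], [0.861, 0.509, -0.0], [-0.0, 0.0, -1.0]]
ft_force: [0.7, 0.7, 0.0]
finger_gap: 43.1
```

Request:
{"fn": "servo_tool", "kwargs": {
  "increments": [
    {"dp": [-35, -3, 0], "rot": [0, 0, 0], "jaw": 0},
    {"dp": [-35, -3, 0], "rot": [0, 0, 0], "jaw": 0},
    {"dp": [-35, -3, 0], "rot": [0, 0, 0], "jaw": 0},
    {"dp": [-35, -3, 0], "rot": [0, 0, 0], "jaw": 0},
    {"dp": [-35, -3, 0], "rot": [0, 0, 0], "jaw": 0},
    {"dp": [-35, -3, 0], "rot": [0, 0, 0], "jaw": 0},
    {"dp": [-35, -3, 0], "rot": [0, 0, 0], "jaw": 0},
    {"dp": [-35, -3, 0], "rot": [0, 0, 0], "jaw": 0}
  ]
}}

```text
t: 4.27
eef_pos: [581.4, -104.9, 290.2]
orientation: [[-0.508, 0.861, -0.0], [0.861, 0.508, -0.0], [0.0, -0.0, -1.0]]
ft_force: [1.1, 0.3, 0.5]
finger_gap: 42.5
```

Request:
{"fn": "servo_tool", "kwargs": {
  "increments": [
    {"dp": [-28, 0, 0], "rot": [0, 0, 0], "jaw": 0},
    {"dp": [-25, 0, 0], "rot": [0, 0, 0], "jaw": 0},
    {"dp": [-15, 0, 0], "rot": [0, 0, 0], "jaw": 0},
    {"dp": [-6, 0, 0], "rot": [0, 0, 0], "jaw": 0},
    {"dp": [0, 0, 0], "rot": [0, 0, 0], "jaw": 0},
    {"dp": [0, 0, 0], "rot": [0, 0, 0], "jaw": 0},
    {"dp": [0, 0, 0], "rot": [0, 0, 0], "jaw": 0},
    {"dp": [0, 0, 0], "rot": [0, 0, 0], "jaw": 0}
  ]
}}

```text
t: 4.93
eef_pos: [618.6, -165.5, 290.5]
orientation: [[-0.508, 0.861, -0.0], [0.861, 0.508, 0.0], [0.0, -0.0, -1.0]]
ft_force: [1.7, -0.4, 0.3]
finger_gap: 42.7
```

Run:
```python
from h import *
p=np.load("p.npy")
st=readout.read_state(); w=eyes.camera("wrist")
cv2.imwrite("pics/w1.png",w["color"][:,:,::-1])
s=eyes.camera("side"); crop(s,180,140,360,275,"pics/s2.png",4)
a=p[2]; d=np.array(st["eef_pos"])[:2]-p[:2]
print(np.round(st["eef_pos"],1),"shaker local",d@[np.cos(a),np.sin(a)],d@[-np.sin(a),np.cos(a)],st["t"],arm.finger_overhang)
```

```text
[ 618.6 -165.5  290.5] shaker local 0.22192848134983276 -151.74170899046027 4.9333 19.0
```

View pics/w1.png

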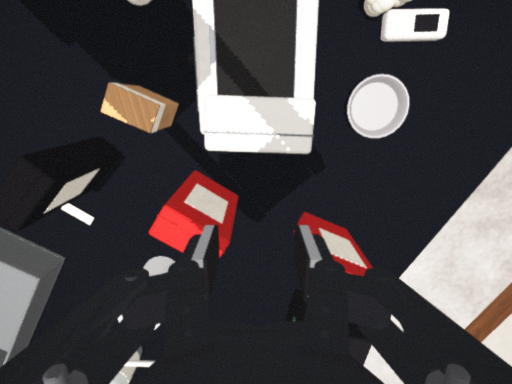

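View pics/s2.png

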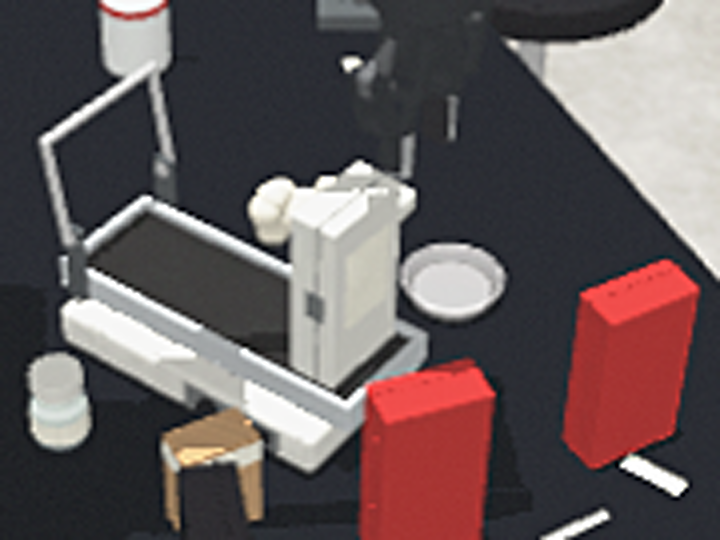

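Request:
{"fn": "servo_tool", "kwargs": {
  "increments": [
    {"dp": [0, 0, 10], "rot": [0, 0, 0], "jaw": 0},
    {"dp": [0, 0, 18], "rot": [0, 0, 0], "jaw": 0},
    {"dp": [0, 0, 20], "rot": [0, 0, 0], "jaw": 0},
    {"dp": [0, 0, 20], "rot": [0, 0, 0], "jaw": 0},
    {"dp": [0, 0, 20], "rot": [0, 0, 0], "jaw": 0},
    {"dp": [0, 0, 14], "rot": [0, 0, 0], "jaw": 0},
    {"dp": [0, 0, 8], "rot": [0, 0, 0], "jaw": 0},
    {"dp": [0, 0, 0], "rot": [0, 0, 0], "jaw": 0}
  ]
}}

```text
t: 5.7
eef_pos: [618.0, -165.9, 178.1]
orientation: [[-0.507, 0.862, -0.003], [0.862, 0.507, 0.001], [0.002, -0.002, -1.0]]
ft_force: [-0.4, 1.2, -0.8]
finger_gap: 42.6
```

Run:
```python
from h import *
s=eyes.camera("side"); crop(s,180,140,360,275,"pics/s3.png",4)
w=eyes.camera("wrist")
cv2.imwrite("pics/w3.png",w["color"][:,:,::-1])
```

```text
(no output)
```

View pics/s3.png

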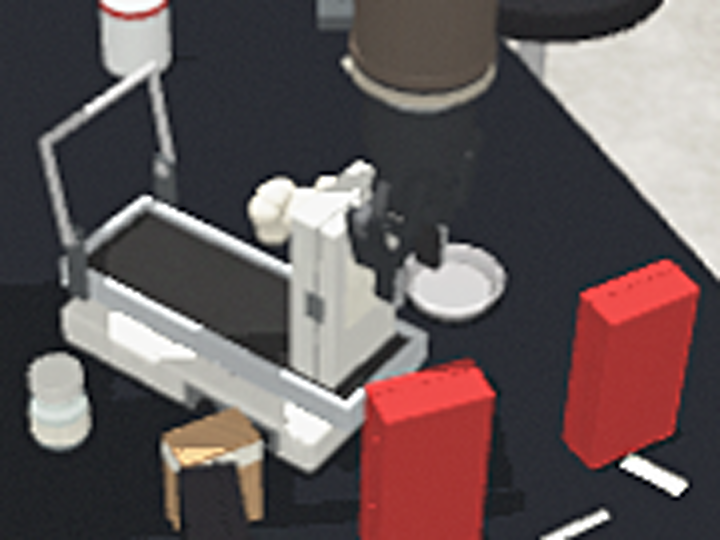

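View pics/w3.png

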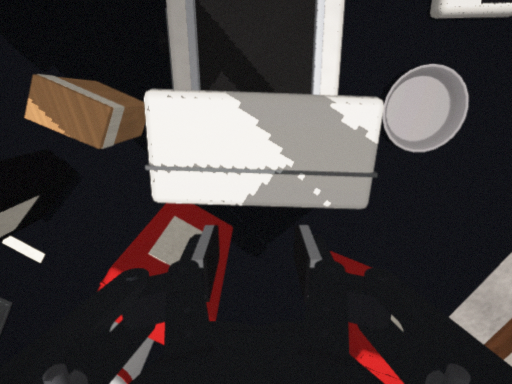

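Request:
{"fn": "servo_tool", "kwargs": {
  "increments": [
    {"dp": [4, 0, 0], "rot": [0, 0, 0], "jaw": 0},
    {"dp": [4, 0, 0], "rot": [0, 0, 0], "jaw": 0},
    {"dp": [4, 0, 0], "rot": [0, 0, 0], "jaw": 0},
    {"dp": [4, 0, 0], "rot": [0, 0, 0], "jaw": 0},
    {"dp": [4, 0, 0], "rot": [0, 0, 0], "jaw": 0},
    {"dp": [4, 0, 0], "rot": [0, 0, 0], "jaw": 0},
    {"dp": [4, 0, 0], "rot": [0, 0, 0], "jaw": 0},
    {"dp": [4, 0, 0], "rot": [0, 0, 0], "jaw": 0}
  ]
}}

```text
t: 6.47
eef_pos: [602.7, -138.5, 180.4]
orientation: [[-0.507, 0.862, 0.0], [0.862, 0.507, -0.0], [-0.0, 0.0, -1.0]]
ft_force: [0.9, 0.2, -0.9]
finger_gap: 42.8
```

Run:
```python
from h import *
s=eyes.camera("side"); crop(s,180,140,360,275,"pics/s4.png",4)
w=eyes.camera("wrist")
cv2.imwrite("pics/w4.png",w["color"][:,:,::-1])
```

```text
(no output)
```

View pics/s4.png

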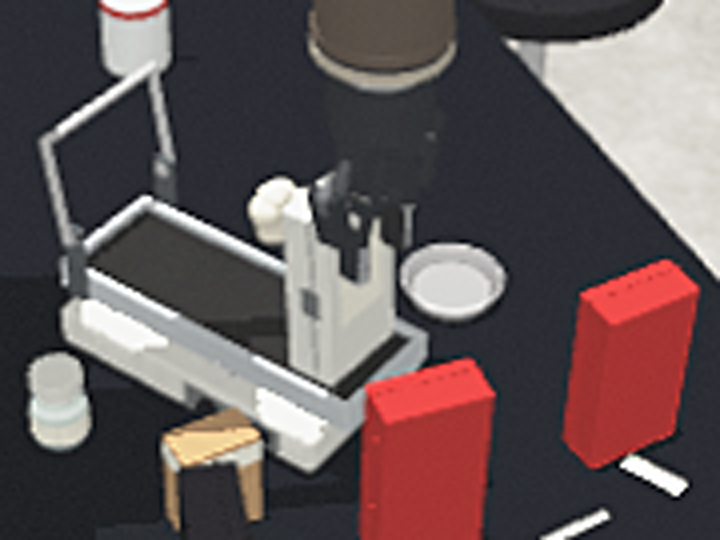

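View pics/w4.png

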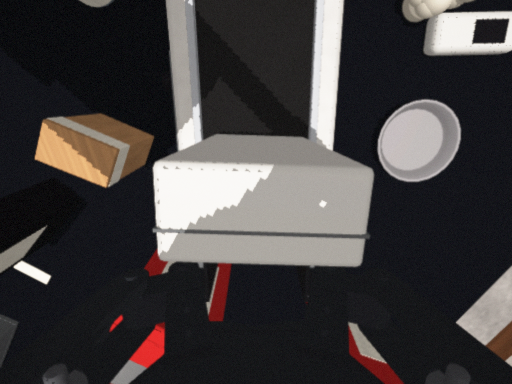

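Request:
{"fn": "servo_tool", "kwargs": {
  "increments": [
    {"dp": [4, 0, 0], "rot": [0, 0, 0], "jaw": 0},
    {"dp": [4, 0, 0], "rot": [0, 0, 0], "jaw": 0},
    {"dp": [4, 0, 0], "rot": [0, 0, 0], "jaw": 0},
    {"dp": [4, 0, 0], "rot": [0, 0, 0], "jaw": 0},
    {"dp": [4, 0, 0], "rot": [0, 0, 0], "jaw": 0},
    {"dp": [4, 0, 0], "rot": [0, 0, 0], "jaw": 0},
    {"dp": [4, 0, 0], "rot": [0, 0, 0], "jaw": 0},
    {"dp": [4, 0, 0], "rot": [0, 0, 0], "jaw": 0}
  ]
}}

```text
t: 7.23
eef_pos: [586.4, -111.0, 180.3]
orientation: [[-0.507, 0.862, -0.0], [0.862, 0.507, -0.0], [0.0, -0.0, -1.0]]
ft_force: [0.1, 0.8, -0.3]
finger_gap: 42.3
```

Run:
```python
from h import *
s=eyes.camera("side"); crop(s,180,140,360,275,"pics/s5.png",4)
w=eyes.camera("wrist")
cv2.imwrite("pics/w5.png",w["color"][:,:,::-1])
```

```text
(no output)
```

View pics/s5.png

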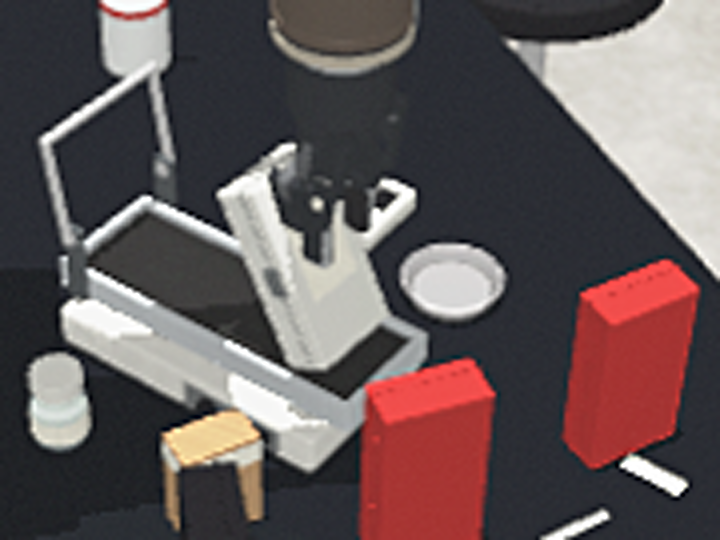

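View pics/w5.png

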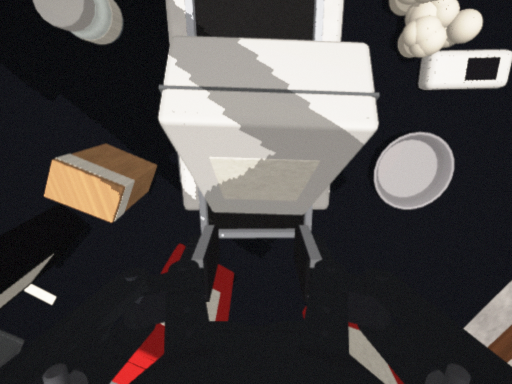

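Request:
{"fn": "servo_tool", "kwargs": {
  "increments": [
    {"dp": [0, 0, 0], "rot": [0, 0, 0], "jaw": 0},
    {"dp": [0, 0, 0], "rot": [0, 0, 0], "jaw": 0},
    {"dp": [0, 0, 0], "rot": [0, 0, 0], "jaw": 0},
    {"dp": [0, 0, 0], "rot": [0, 0, 0], "jaw": 0},
    {"dp": [0, 0, -10], "rot": [0, 0, 0], "jaw": 0.5},
    {"dp": [0, 0, -20], "rot": [0, 0, 0], "jaw": 1},
    {"dp": [0, 0, -30], "rot": [0, 0, 0], "jaw": 1},
    {"dp": [0, 0, -20], "rot": [0, 0, 0], "jaw": 1}
  ]
}}

```text
t: 8.0
eef_pos: [587.0, -111.5, 263.0]
orientation: [[-0.507, 0.862, 0.001], [0.862, 0.507, -0.0], [-0.001, 0.001, -1.0]]
ft_force: [0.5, -0.2, 0.1]
finger_gap: 0.2
```

Run:
```python
from h import *
s=eyes.camera("side"); crop(s,180,140,360,275,"pics/s6.png",4)
w=eyes.camera("wrist")
cv2.imwrite("pics/w6.png",w["color"][:,:,::-1])
```

```text
(no output)
```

View pics/s6.png

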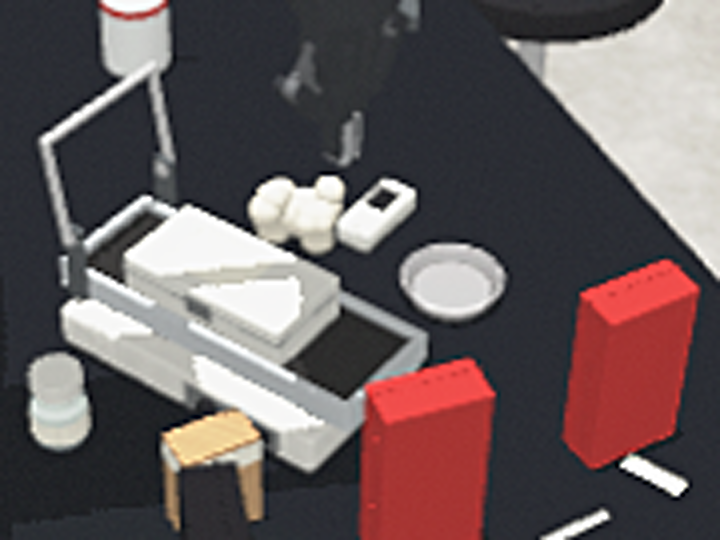

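View pics/w6.png

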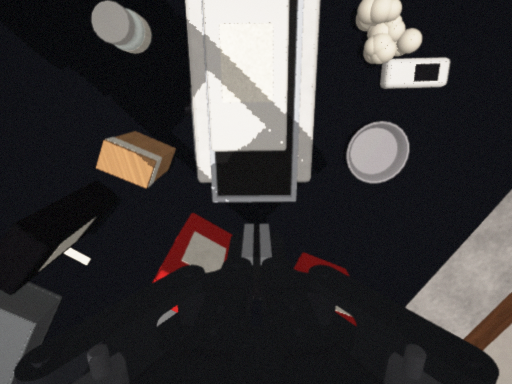

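Run:
```python
from h import *
s=eyes.camera("side"); crop(s,190,170,290,245,"pics/s7.png",7)
t=eyes.camera("top"); crop(t,210,130,330,220,"pics/t7.png",6)
print(readout.read_state()["t"])
for c,n in((s,"side"),(t,"top")): print(n,[(np.round(d["pixel"],1).tolist(),round(d["conf"],2)) for d in spotter.landmark_of(n,"case_mid")][:4])
```

```text
8.2
side [([231.8, 338.1], 0.97), ([286.6, 235.1], 0.96), ([255.2, 286.9], 0.68), ([208.1, 237.8], 0.66)]
top [([203.3, 273.5], 0.79), ([240.8, 363.3], 0.58), ([187.9, 349.3], 0.48)]
```

View pics/s7.png

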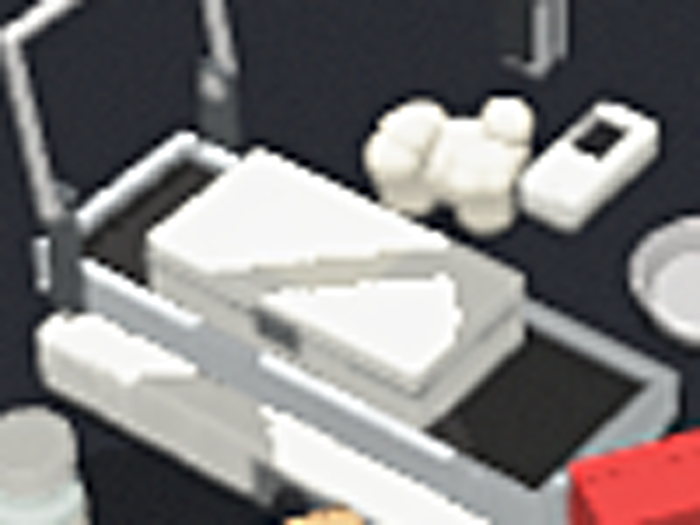

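View pics/t7.png

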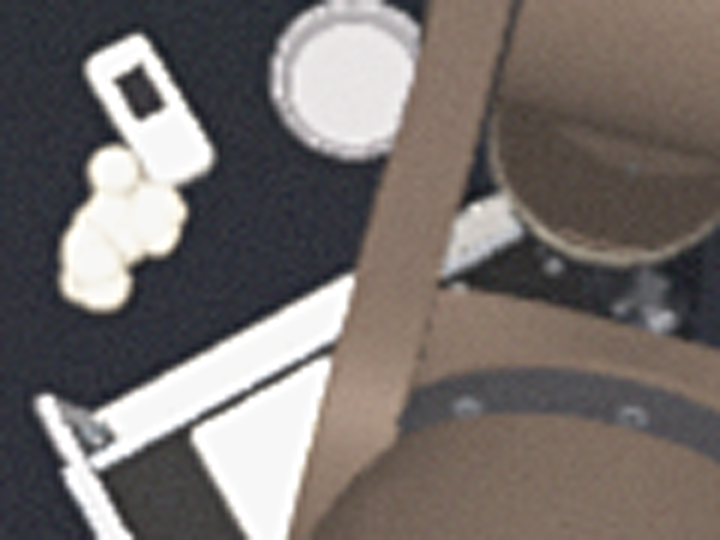

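Run:
```python
from h import *
from scipy.optimize import least_squares
p=np.load("p.npy")
s=eyes.camera("side")
sc=lambda a,b:((a+.5)/7+190-.5,(b+.5)/7+170-.5)
Rz=lambda a: np.array([[np.cos(a),-np.sin(a),0],[np.sin(a),np.cos(a),0],[0,0,1]])
obs=[((-40,75,40),sc(150,240)),((40,75,40),sc(260,148)),((40,-75,40),sc(525,275)),((-40,-75,40),sc(415,390))]
from scipy.spatial.transform import Rotation as Ro
def W(q,X): return (Rz(p[2])@((Ro.from_euler("ZYX",[q[2],q[3],q[4]]).as_matrix()@np.array(X,float).T).T+[q[0],q[1],60+q[5]]).T).T+[p[0],p[1],0]
r=lambda q:(P(s,W(q,[o[0] for o in obs]))-[o[1] for o in obs])
for free in (0,1):
  g=(lambda v:r(np.r_[v,0,0,0])) if not free else (lambda v:np.r_[r(v).ravel(),v[3:5]*20,v[5]*.1])
  f=least_squares(lambda v:np.ravel(g(v)),[0,0,0] if not free else [0]*6)
  print(np.round(f.x,3),np.round(r(f.x if free else np.r_[f.x,0,0,0]),1).tolist())
  if not free:q=np.r_[f.x,0,0,0]
im=cv2.resize(s["color"][170:245,190:290,::-1],None,fx=7,fy=7,interpolation=cv2.INTER_CUBIC)
B=[(x,y,z) for z in(0,40) for x,y in((-40,-75),(40,-75),(40,75),(-40,75))]
uv=((P(s,W(q,B))+.5-[190,170])*7).astype(int)
for i in range(4):
  for a,b in((i,(i+1)%4),(i,i+4),(i+4,4+(i+1)%4)): cv2.line(im,tuple(map(int,uv[a])),tuple(map(int,uv[b])),(0,0,255),1)
cv2.imwrite("pics/s8.png",im)
```

```text
[-8.232e+00  2.701e+00 -3.000e-03] [[-0.6, 0.1], [0.2, 0.4], [0.4, 0.9], [0.0, -1.4]]
[-5.815e+00  4.030e+00 -2.000e-03 -3.400e-02  1.200e-02 -1.059e+00] [[-0.6, 0.2], [0.2, -0.1], [0.3, 0.8], [0.1, -0.9]]
```

View pics/s8.png

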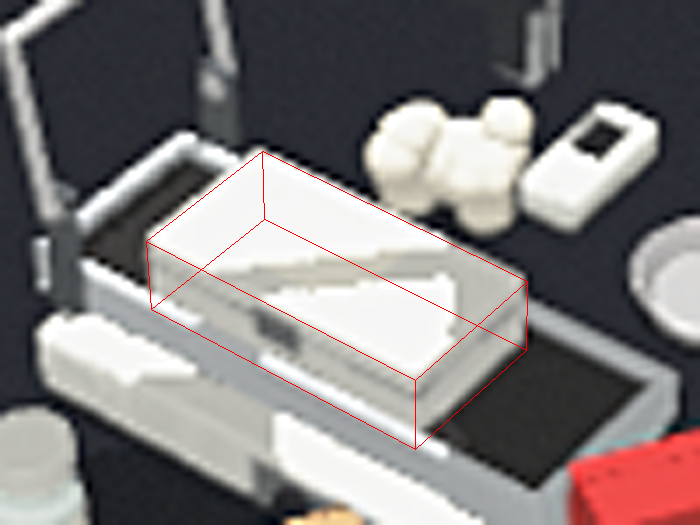

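Request:
{"fn": "servo_tool", "kwargs": {
  "increments": [
    {"dp": [20, 0, 0], "rot": [0, 0, 0], "jaw": 1},
    {"dp": [37, 0, 0], "rot": [0, 0, 0], "jaw": 1},
    {"dp": [40, 0, 0], "rot": [0, 0, 0], "jaw": 1},
    {"dp": [40, 0, 0], "rot": [0, 0, 0], "jaw": 1},
    {"dp": [40, 0, 0], "rot": [0, 0, 0], "jaw": 1},
    {"dp": [40, 0, 0], "rot": [0, 0, 0], "jaw": 1},
    {"dp": [35, 0, 0], "rot": [0, 0, 0], "jaw": 1},
    {"dp": [20, 0, 0], "rot": [0, 0, 0], "jaw": 1}
  ]
}}

```text
t: 9.02
eef_pos: [446.0, 125.2, 259.6]
orientation: [[-0.508, 0.861, -0.002], [0.861, 0.508, 0.0], [0.001, -0.002, -1.0]]
ft_force: [0.8, -0.8, 0.3]
finger_gap: -0.2
```

Run:
```python
from h import *
p=np.load("p.npy")
st=readout.read_state(); w=eyes.camera("wrist")
cv2.imwrite("pics/w9.png",w["color"][:,:,::-1])
s=eyes.camera("side"); crop(s,180,120,340,240,"pics/s9.png",5)
a=p[2]; d=np.array(st["eef_pos"])[:2]-p[:2]
print(np.round(st["eef_pos"],1),"shaker local",d@[np.cos(a),np.sin(a)],d@[-np.sin(a),np.cos(a)],st["t"])
```

```text
[446.  125.2 259.6] shaker local -1.0305615064449116 186.36589232478585 9.0167
```

View pics/w9.png

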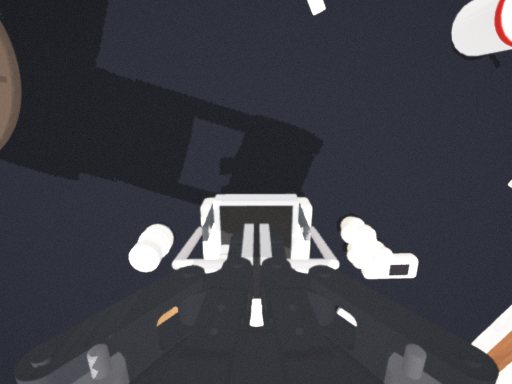

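View pics/s9.png

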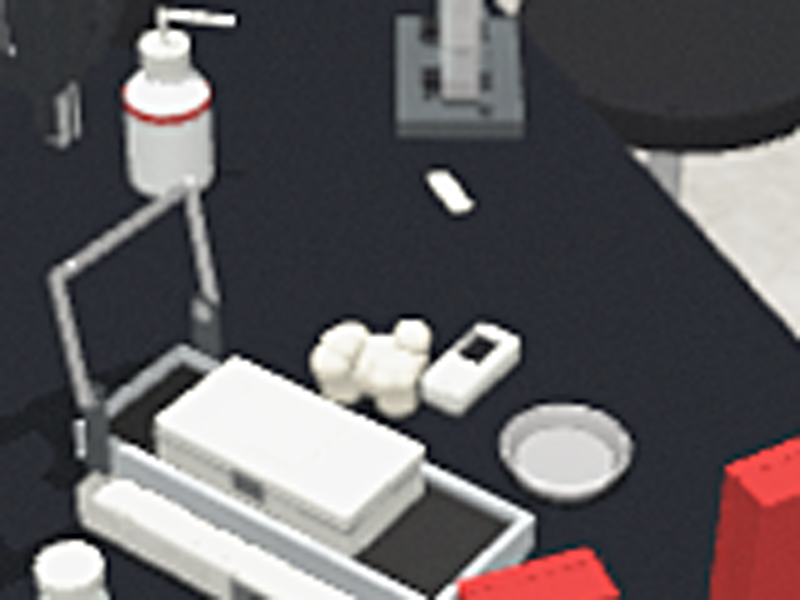

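Request:
{"fn": "servo_tool", "kwargs": {
  "increments": [
    {"dp": [0, 0, 10], "rot": [0, 0, 0], "jaw": 1},
    {"dp": [0, 0, 15], "rot": [0, 0, 0], "jaw": 1},
    {"dp": [0, 0, 16], "rot": [0, 0, 0], "jaw": 1},
    {"dp": [0, 0, 15], "rot": [0, 0, 0], "jaw": 1},
    {"dp": [0, 0, 12], "rot": [0, 0, 0], "jaw": 1},
    {"dp": [0, 0, 8], "rot": [0, 0, 0], "jaw": 1},
    {"dp": [0, 0, 0], "rot": [0, 0, 0], "jaw": 1},
    {"dp": [0, 0, 0], "rot": [0, 0, 0], "jaw": 1}
  ]
}}

```text
t: 9.78
eef_pos: [448.6, 122.5, 183.7]
orientation: [[-0.507, 0.862, -0.001], [0.862, 0.507, -0.0], [0.0, -0.001, -1.0]]
ft_force: [0.4, -0.3, 0.8]
finger_gap: 0.1
```

Request:
{"fn": "servo_tool", "kwargs": {
  "increments": [
    {"dp": [-5, 0, 0], "rot": [0, 0, 0], "jaw": 1},
    {"dp": [-8, 0, 0], "rot": [0, 0, 0], "jaw": 1},
    {"dp": [-8, 0, 0], "rot": [0, 0, 0], "jaw": 1},
    {"dp": [-8, 0, 0], "rot": [0, 0, 0], "jaw": 1},
    {"dp": [-7, 0, 0], "rot": [0, 0, 0], "jaw": 1},
    {"dp": [-7, 0, 0], "rot": [0, 0, 0], "jaw": 1},
    {"dp": [-7, 0, 0], "rot": [0, 0, 0], "jaw": 1},
    {"dp": [-6, 0, 0], "rot": [0, 0, 0], "jaw": 1}
  ]
}}

```text
t: 10.45
eef_pos: [477.5, 74.0, 184.3]
orientation: [[-0.507, 0.862, 0.0], [0.862, 0.507, 0.0], [-0.0, 0.0, -1.0]]
ft_force: [-0.6, 0.6, -0.3]
finger_gap: -0.2
```

Run:
```python
from h import *
p=np.load("p.npy")
st=readout.read_state()
s=eyes.camera("side"); crop(s,180,120,340,240,"pics/s10.png",5)
a=p[2]; d=np.array(st["eef_pos"])[:2]-p[:2]
print(np.round(st["eef_pos"],1),"shaker local",d@[np.cos(a),np.sin(a)],d@[-np.sin(a),np.cos(a)],st["t"])
```

```text
[477.5  74.  184.3] shaker local 0.1388468879837065 126.2707400162923 10.45
```

View pics/s10.png

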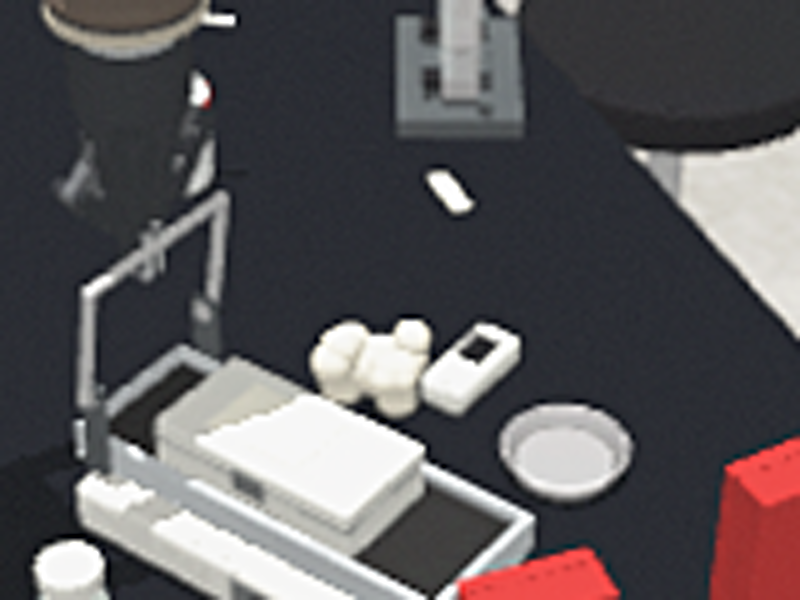

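Request:
{"fn": "servo_tool", "kwargs": {
  "increments": [
    {"dp": [-7, 0, 1], "rot": [0, 0, 0], "jaw": 1},
    {"dp": [-7, 0, 1], "rot": [0, 0, 0], "jaw": 1},
    {"dp": [-7, 0, 1], "rot": [0, 0, 0], "jaw": 1},
    {"dp": [-7, 0, 2], "rot": [0, 0, 0], "jaw": 1},
    {"dp": [-7, 0, 2], "rot": [0, 0, 0], "jaw": 1},
    {"dp": [-7, 0, 2], "rot": [0, 0, 0], "jaw": 1},
    {"dp": [-6, 0, 1], "rot": [0, 0, 0], "jaw": 1},
    {"dp": [-5, 0, 0], "rot": [0, 0, 0], "jaw": 1}
  ]
}}

```text
t: 11.17
eef_pos: [504.1, 28.5, 174.0]
orientation: [[-0.507, 0.862, -0.0], [0.862, 0.507, -0.0], [0.0, -0.0, -1.0]]
ft_force: [0.1, -0.3, 0.1]
finger_gap: -0.4
```

Request:
{"fn": "servo_tool", "kwargs": {
  "increments": [
    {"dp": [0, 0, 0], "rot": [0, 0, 0], "jaw": 1},
    {"dp": [0, 0, 0], "rot": [0, 0, 0], "jaw": 1},
    {"dp": [0, 0, 0], "rot": [0, 0, 0], "jaw": 1},
    {"dp": [0, 0, 0], "rot": [0, 0, 0], "jaw": 1},
    {"dp": [0, 0, 0], "rot": [0, 0, 0], "jaw": 1},
    {"dp": [0, 0, 0], "rot": [0, 0, 0], "jaw": 1},
    {"dp": [0, 0, 0], "rot": [0, 0, 0], "jaw": 1},
    {"dp": [0, 0, 0], "rot": [0, 0, 0], "jaw": 1}
  ]
}}

```text
t: 11.83
eef_pos: [503.9, 29.3, 174.3]
orientation: [[-0.507, 0.862, 0.0], [0.862, 0.507, 0.0], [-0.0, 0.0, -1.0]]
ft_force: [-0.4, 0.1, -0.6]
finger_gap: 0.2
```

Run:
```python
from h import *
s=eyes.camera("side"); crop(s,180,120,340,240,"pics/s11.png",5)
```

```text
(no output)
```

View pics/s11.png

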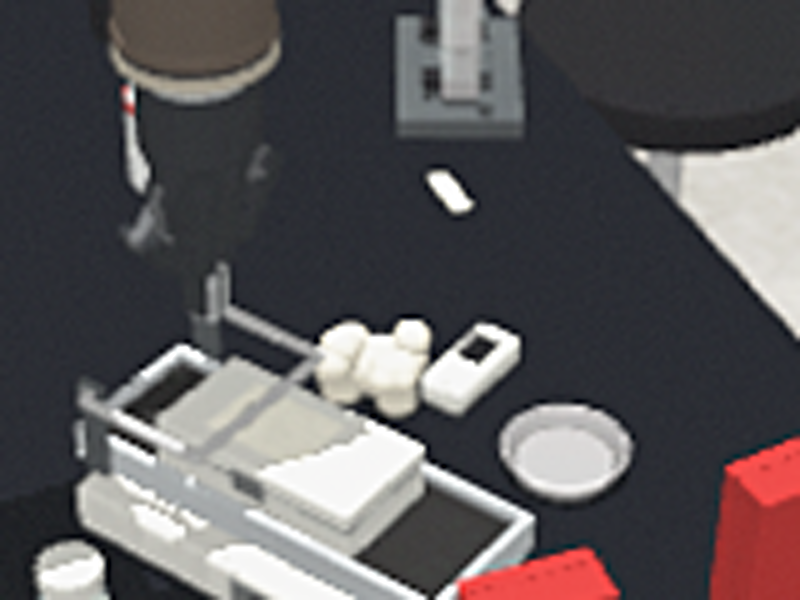

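Request:
{"fn": "servo_tool", "kwargs": {
  "increments": [
    {"dp": [5, 0, -12], "rot": [0, 0, 0], "jaw": 1},
    {"dp": [5, 0, -20], "rot": [0, 0, 0], "jaw": 1},
    {"dp": [5, 0, -25], "rot": [0, 0, 0], "jaw": 1},
    {"dp": [20, 0, -25], "rot": [0, 0, 0], "jaw": 1},
    {"dp": [30, 0, -25], "rot": [0, 0, 0], "jaw": 1},
    {"dp": [35, 0, -15], "rot": [0, 0, 0], "jaw": 1},
    {"dp": [35, 0, 0], "rot": [0, 0, 0], "jaw": 1},
    {"dp": [35, 0, 0], "rot": [0, 0, 0], "jaw": 1}
  ]
}}

```text
t: 12.55
eef_pos: [417.3, 176.8, 297.5]
orientation: [[-0.507, 0.862, 0.002], [0.862, 0.507, 0.001], [-0.0, 0.003, -1.0]]
ft_force: [1.1, 0.8, -0.2]
finger_gap: 0.7
```

Request:
{"fn": "servo_tool", "kwargs": {
  "increments": [
    {"dp": [35, 0, 0], "rot": [0, 0, 0], "jaw": 1},
    {"dp": [35, 0, 0], "rot": [0, 0, 0], "jaw": 1},
    {"dp": [35, 0, 0], "rot": [0, 0, 0], "jaw": 1},
    {"dp": [35, 0, 0], "rot": [0, 0, 0], "jaw": 1},
    {"dp": [35, 0, 0], "rot": [0, 0, 0], "jaw": 1},
    {"dp": [25, 0, 0], "rot": [0, 0, 0], "jaw": 1},
    {"dp": [15, 0, 0], "rot": [0, 0, 0], "jaw": 1},
    {"dp": [0, 0, 0], "rot": [0, 0, 0], "jaw": 1}
  ]
}}

```text
t: 13.22
eef_pos: [307.2, 363.1, 296.3]
orientation: [[-0.51, 0.86, -0.0], [0.86, 0.51, 0.001], [0.001, 0.0, -1.0]]
ft_force: [-0.2, -0.1, 0.6]
finger_gap: -0.1
```

Run:
```python
from h import *
from scipy.optimize import least_squares
p=np.load("p.npy"); s=eyes.camera("side"); t=eyes.camera("top")
k=5;im=cv2.resize(s["color"][120:240,180:340,::-1],None,fx=k,fy=k,interpolation=cv2.INTER_CUBIC); cv2.imwrite("pics/s12.png",im)
cv2.imwrite("pics/t12.png",cv2.resize(t["color"][90:250,200:360,::-1],None,fx=3.75,fy=3.75,interpolation=cv2.INTER_CUBIC))
Rz=lambda a: np.array([[np.cos(a),-np.sin(a),0],[np.sin(a),np.cos(a),0],[0,0,1]])
for a in(1.45,1.57):
  X=[Rz(p[2])@[x,120-90*np.sin(a),104+90*np.cos(a)]+[p[0],p[1],0] for x in(-62,62)]
  print(a,"side crop",((P(s,X)+.5-[180,120])*5).round().tolist(),"top crop",((P(t,X)+.5-[200,90])*3.75).round().tolist())
print(readout.read_state()["t"],readout.read_state()["eef_pos"])
```

```text
1.45 side crop [[197.0, 446.0], [324.0, 344.0]] top crop [[275.0, 492.0], [196.0, 351.0]]
1.57 side crop [[199.0, 460.0], [325.0, 358.0]] top crop [[275.0, 493.0], [196.0, 353.0]]
13.3167 [308.31029616 361.05693179 296.18993608]
```

View pics/s12.png

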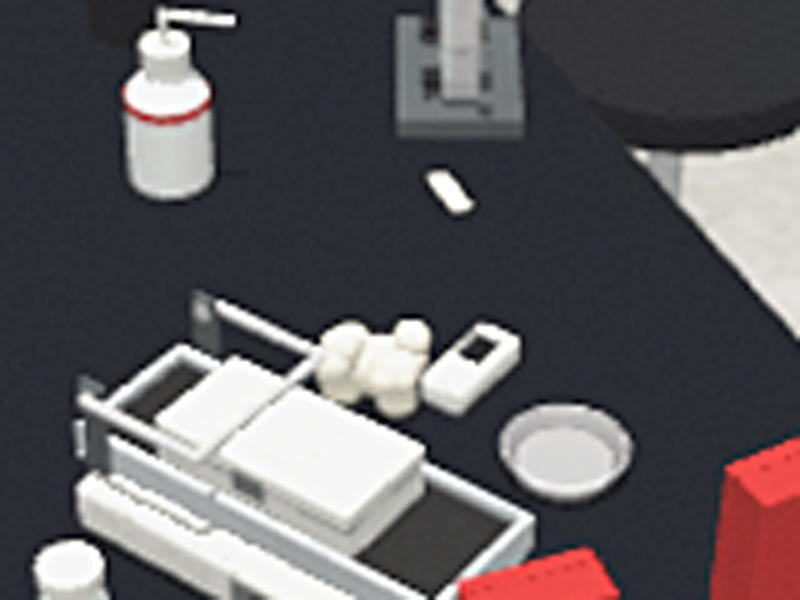

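View pics/t12.png

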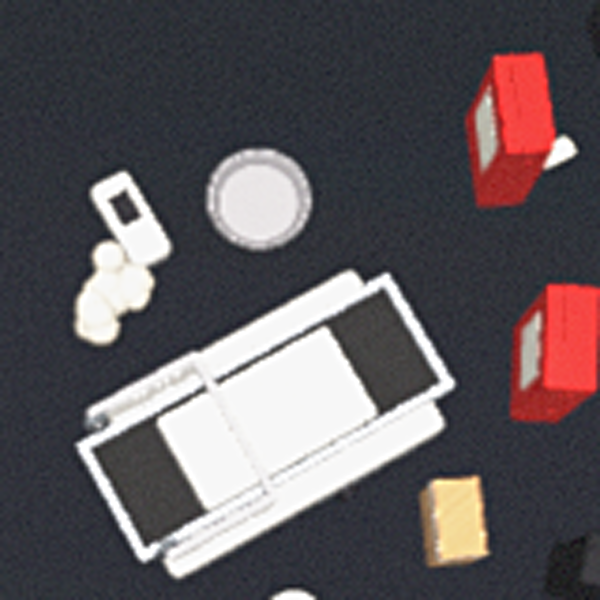

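Run:
```python
from cell import arm
print(arm.close_job())
```

```text
the job is handed in; nothing more can be done
None
```

The white case is lying flat on the platform mat and the retaining bar is lying down across it. I handed the job in at about 13.3 s, with the arm clear of everything.

- **Case:** I pushed it from behind near the top with the half-open fingers until it tipped towards the bar and fell by itself.
- **Bar:** I pushed the crossbar over from its outer side with the shut fingers until it dropped onto the case. Nothing was gripped or lifted.

**Last checks:**
- **Bar angle:** in the side picture the bar matches the projection for 1.57 rad within about 6 pixels in a 5x enlarged crop, roughly a pixel in the original. In the top picture it also lies across the case, but that view cannot tell 1.57 from 1.45 rad.
- **Case position:** before the bar came down, a fit put the case flat and in line with the shaker. It had slid about 8 mm towards the robot-side rim. The fit puts its edge about 2 mm past the inner face of the rim, which is within the measuring error. I read it as lying against the rim, not on it, because its robot-side edge does not look raised.
- **Other items:** the jar, carton, coral, timer, dish, red boxes and the bottle by the bar look unmoved in the last pictures. I compared them by eye and did not measure them. I did not re-check the second wash bottle, which was outside the last crops.
- **Forces:** readings at the end of each move stayed under about 2 N.

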